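Load four repaired circuit modules into their test cradles

TASK

Load the four repaired circuit modules that lie on the bench mat into the test cradles, each into the cradle whose printed outline it fits, components up and flat on the seat inside the guides. The white plug socket of a module must lie at the end where its cradle has the raised grey connector block; only the round module may be turned any way. Set the modules down rather than drop them, let go of all of them, and leave the flux bottle and the solder spool standing where they are.

Things in the scene. Friction and masses are not known exactly. Their poses are not given: they have to be found in the camera images.
- square_board: Square circuit module with aluminium finned heat sink. Green board 70 x 70 mm, 2.4 thick; heat sink 26 x 28 (along x, y), its top 36 above the underside: grip it across y. White plug socket, 8 high, at the +x edge. Origin: on the underside below the heat sink's centre; z up, x towards the socket. Board spans x -45 to 25, y -35 to 35. 90 g.
- strip_board: Long circuit module with dark, tan-wound transformer; capacitor 24 high at -x end. Green board 108 x 44 mm, 2.4 thick; transformer 32 x 30 (along x, y), its top 32 above the underside: grip it across y. White plug socket, 8 high, at the +x edge. Origin: on the underside below the transformer's centre; z up, x towards the socket. Board spans x -68 to 40, y -22 to 22. 120 g.
- round_board: Round circuit module. Green board, diameter 72 mm, 2.4 thick, with small pale lamps round its edge and a dark upright cylindrical coil, diameter 30, top 32 above the underside, in the middle: grip the coil. Origin: centre of the underside; z up. It may be gripped and seated at any turn. 90 g.
- relay_board: Small oblong circuit module with black box relay; grey terminals 10 high at -x end. Green board 68 x 44 mm, 2.4 thick; relay 28 x 20 (along x, y), its top 32 above the underside: grip it across y. White plug socket, 8 high, at the +x edge. Origin: on the underside below the relay's centre; z up, x towards the socket. Board spans x -44 to 24, y -22 to 22. 70 g.
- square_cradle: Fixed black cradle, grey guides, white outline of the square module, x -45 to 25, y -35 to 35. Origin: its underside, below the seated module's origin; z up, x towards its raised grey connector block. Seat 14 mm above the origin. Bevelled guides 7 high leave 2.5 mm round the board at the seat, 7 at their tops, and centre a module lowered in (finger gaps 26 wide on both y sides).
- strip_cradle: Fixed black cradle, grey guides, white outline of the long module, x -68 to 40, y -22 to 22. Origin: its underside, below the seated module's origin; z up, x towards its raised grey connector block. Seat 14 mm above the origin. Bevelled guides 7 high leave 2.5 mm round the board at the seat, 7 at their tops, and centre a module lowered in (finger gaps 26 wide on both y sides).
- round_cradle: Fixed black cradle, grey guides, white outline of the round module, a circle of diameter 72 about the origin. Origin: its underside, below the seated module's origin; z up, x towards its raised grey connector block. Seat 14 mm above the origin. Bevelled guides 7 high leave 2.5 mm round the board at the seat, 7 at their tops, and centre a module lowered in (finger gaps 26 wide on both y sides).
- relay_cradle: Fixed black cradle, grey guides, white outline of the small oblong module, x -44 to 24, y -22 to 22. Origin: its underside, below the seated module's origin; z up, x towards its raised grey connector block. Seat 14 mm above the origin. Bevelled guides 7 high leave 2.5 mm round the board at the seat, 7 at their tops, and centre a module lowered in (finger gaps 26 wide on both y sides).
- flux_bottle: Bystander: amber flux bottle with a black cap, diameter 34 mm, height 70, loose, standing between the cradles. Origin: centre of its underside, z up.
- solder_spool: Bystander: grey spool of solder, diameter 46 mm, height 48, loose, standing on end between the cradles. Origin: centre of its underside, z up.
Mind the look-alikes: they are no part of the job. Leave any blue, orange or purple look-alike of the square_board alone.

How it is judged:
At the end, for the whole second after the job is handed in: Each module in its own cradle: origins within 8 mm horizontally, module 10 to 17.5 mm above (seat 14), tilt under 0.08 rad, released, at rest; all but the round one with x along the cradle's x within 0.15 rad, socket towards the grey block (turned round, the origins lie 20 mm or more apart) (horizontal distance between square_board and square_cradle below 0.008 m and z of square_board in the frame of square_cradle between 0.01 and 0.0175 m and angle between each of square_board, strip_board, round_board, relay_board's own z axis and vertical below 0.08 rad and angle between the x axis of square_board and the x axis of square_cradle, either way round below 0.15 rad and linear speed of each of square_board, strip_board, round_board, relay_board below 0.02 m/s and angular speed of each of square_board, strip_board, round_board, relay_board below 0.2 rad/s and horizontal distance between strip_board and strip_cradle below 0.008 m and z of strip_board in the frame of strip_cradle between 0.01 and 0.0175 m and angle between the x axis of strip_board and the x axis of strip_cradle, either way round below 0.15 rad and horizontal distance between round_board and round_cradle below 0.008 m and z of round_board in the frame of round_cradle between 0.01 and 0.0175 m and horizontal distance between relay_board and relay_cradle below 0.008 m and z of relay_board in the frame of relay_cradle between 0.01 and 0.0175 m and angle between the x axis of relay_board and the x axis of relay_cradle, either way round below 0.15 rad); the robot touches nothing.
It fails at once if a module is dropped (falls free of the fingers faster than 0.75 m/s, a fall of about 28 mm) ((linear speed of square_board above 0.75 m/s and contact force between the fingers and square_board below 0.05 N) or (linear speed of strip_board above 0.75 m/s and contact force between the fingers and strip_board below 0.05 N) or (linear speed of round_board above 0.75 m/s and contact force between the fingers and round_board below 0.05 N) or (linear speed of relay_board above 0.75 m/s and contact force between the fingers and relay_board below 0.05 N)).
It fails at once if the flux bottle is pushed more than 30 mm away or tipped over (distance of flux_bottle from where it was at the start of the episode above 0.03 m or angle between flux_bottle's own z axis and vertical above 0.4 rad).
It fails at once if the solder spool is pushed more than 30 mm away or tipped over (distance of solder_spool from where it was at the start of the episode above 0.03 m or angle between solder_spool's own z axis and vertical above 0.4 rad).
It also fails if it takes over 109 s, if anything falls off the work surface, if the arm or the gripper's body presses on something with over 40 N, if the wrist force passes 120 N, or if a joint passes its speed limit or range.

ROBOT

A 7-joint arm with a two-finger parallel gripper is mounted at the origin on the work surface. World frame = base frame: x ahead of the robot, y to its left, z up, the work surface at z = 0. Lengths are in m, angles in rad, forces in N, time in s.
With the tool pointing down it reaches from about 0.4 to 0.9 m from the base axis. Payload 5.6 kg.
Tool frame: the origin (TCP) lies midway between the tips of the shut fingers; the grasp point (between the pads) lies 19 mm behind it; z points along the fingers, y is the direction in which the jaws open and shut (so a half turn about z gives the same grasp; the last joint's range is limited). The gripper opens to 92 mm and grips with 3 to 60 N. Pads are 20 mm wide; open, the fingers measure 128 mm over their backs; the gripper's body (75 mm by 189 mm) begins 69 mm behind the grasp point.
Start: joints at [1.09, 0.468, -0.012, 1.603, 0.006, 1.071, -0.056], TCP at [0.276, -0.589, 0.215] pointing down, gripper open.
Joint ranges: [-2.53, 2.53], [-0.31, 2.02], [-1.57, 1.55], [0.28, 2.44], [-1.29, 4.43], [0.15, 1.84], [-2.92, 2.92]. Speed limits (rad/s): [2.57, 2.57, 3.14, 3.14, 3.14, 3.14, 3.14].

INTERFACE

Orientations are given as [roll, pitch, yaw] about the fixed x, y, z axes, in that order (R = Rz(yaw) Ry(pitch) Rx(roll)).
In Python, from bench import env gives the robot as it stands.
- The arm moves only by the shell command python3 -m inch 'ROWS'. ROWS is JSON, a list of rows, each a list of 7 numbers: the shift along the tool's x, y, z in mm, then the turn, a rotation vector about the tool's x, y, z in rad, then the opening in per cent of the stroke, from 0 (shut) to 100 (fully open). In form: [[tx, ty, tz, ax, ay, az, gripper], ...]. A call has exactly 5 rows; each row is the pose to reach, as a shift and turn from the pose commanded when the call began, along the tool's axes at that moment; what a row does not reach only later rows make up. A row lasts 1/12 s, in which the tool goes at most 41.7 mm and 7.16 degrees, less where a joint would pass 70% of its speed; a pose out of reach is approached as far as the arm can. A call with a gripper value outside its range is refused whole. The fingers move at their own pace and stop on an object; the grip force is fixed at half the most. Time passes only in rows, so rows that repeat a pose let the fingers close, or fill a call up. It gives the time, the measured TCP pose, the force and the opening at its end, in the units of the state.
- env.get_state(): the state, without advancing time (a new reading comes with each control period).
- env.snapshot(name): name is "side" or "top"; returns a dict with "frame" (384x512x3 uint8, blue, green, red), "mtx" (3x3 intrinsics, pixels), "R" (3x3) and "t" (3): a world point X has camera coordinates R X + t. Camera axes: x right, y down, z forward; pixel columns grow to the right and rows downward; lengths in m; the calibration is good to about 2 mm. A picture is of the moment at which its call begins. There is no depth.
- env.sign_off(): hands the job in, once; it reports no verdict.
The state is a dict: "t": time; "joints": joint angles; "qd": joint speeds; "effort": joint torques, N m; "position": TCP position; "tool_rot": TCP orientation; "ft_force": force on the tool from outside, world axes, zero at the start; "wrist_torque": the same for the moment, N m; "opening": opening from 0.0 (shut) to 1.0 (fully open).
Only numpy, scipy, OpenCV 4.12 (cv2) and the standard library are available. Lean on these libraries where they do the work, as an engineer would, in place of code of your own. Each camera call takes 0.05 s, during which the arm holds its last target.

## Working session

There is one attempt and no reset: what is moved stays moved. The work goes in short steps, Python scripts to look and compute and a shell command to move; the robot and the scene stay as the last step left them, time stands still between calls to the robot, and variables do not carry over. Pictures are saved under pics/ and viewed, and the job is handed in when it is done.

```bash
ls; mkdir -p pics
python3 - <<'E'
from bench import env
import cv2,numpy as np
print(env.get_state())
for n in("side","top"):
    s=env.snapshot(n);cv2.imwrite(f"pics/{n}0.png",s["frame"]);np.savez(f"pics/{n}0.npz",**s);print(n,s["mtx"],s["R"],s["t"])
E
```

```text
pics
{'t': 0.0, 'joints': array([ 1.08999964,  0.46841499, -0.01159787,  1.60358364,  0.00602106,
        1.07138588, -0.05633814]), 'qd': array([ 9.43220542e-04, -1.91591372e-03,  6.60310904e-04,  6.90147662e-04,
       -1.03450723e-03, -7.61251963e-04,  5.66619611e-05]), 'effort': array([-3.93939763e-05, -5.20571744e+01, -1.22266280e-02, -2.43745583e+01,
       -5.66509471e-02,  1.72763335e-02,  2.03542718e-04]), 'position': array([ 0.2752543 , -0.58822042,  0.21363236]), 'tool_rot': array([-3.13984070e+00,  1.43449821e-04,  4.37700177e-01]), 'ft_force': array([ 0.38718756, -0.5536694 , -0.33183029]), 'wrist_torque': array([ 0.0147517 , -0.01151522, -0.01522903]), 'opening': 0.9986669394844409}
side [[380.02706224   0.         254.4967998 ]
 [  0.         380.02706224 188.35677418]
 [  0.           0.           1.        ]] [[-0.86929459 -0.49418036 -0.01061545]
 [-0.35059762  0.6315778  -0.69151341]
 [ 0.34843682 -0.59740711 -0.72228562]] [0.47957397 0.24844584 0.94994785]
top [[466.40934172   0.         253.10218491]
 [  0.         466.40934172 195.18852822]
 [  0.           0.           1.        ]] [[-0.00205136 -0.99995751  0.00898681]
 [-0.99679246  0.00132572 -0.08001895]
 [ 0.08000363 -0.00912213 -0.99675283]] [4.85277425e-04 5.54796075e-01 1.39235233e+00]
```

View pics/top0.png

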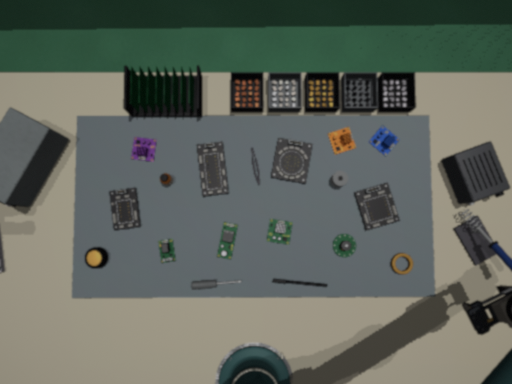

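View pics/side0.png

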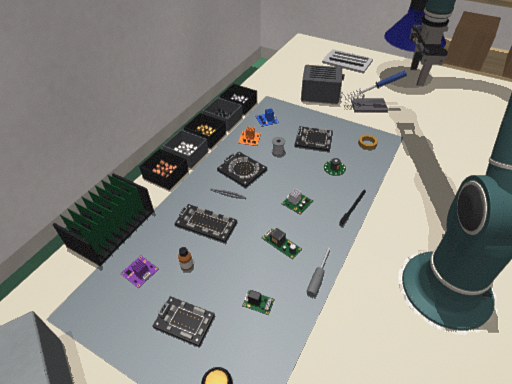

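The top picture shows the modules along row ~240: relay (167,250), strip (228,240), square (280,232) and round (344,245). The cradles are at (125,208), (212,168), (292,160) and (377,206). The look-alikes are purple (144,150), orange (343,140) and blue (384,140). The bottle is at (166,180) and the spool at (338,180). I'll enlarge these.

Run:
```python
import cv2,numpy as np
t=cv2.imread("pics/top0.png");s=cv2.imread("pics/side0.png")
def z(im,x0,y0,x1,y1,k): return cv2.resize(im[y0:y1,x0:x1],None,fx=k,fy=k,interpolation=cv2.INTER_CUBIC)
cv2.imwrite("pics/a.png",z(t,140,210,380,280,3.3))
cv2.imwrite("pics/b.png",z(t,90,125,240,235,5.2))
cv2.imwrite("pics/c.png",z(t,260,125,410,235,5.2))
cv2.imwrite("pics/d.png",z(s,230,140,360,320,3.3))
```

```text
(no output)
```

View pics/a.png

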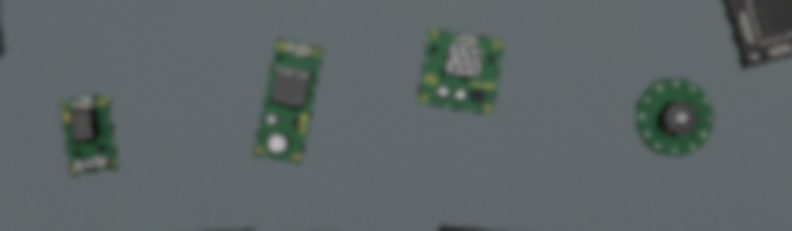

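View pics/b.png

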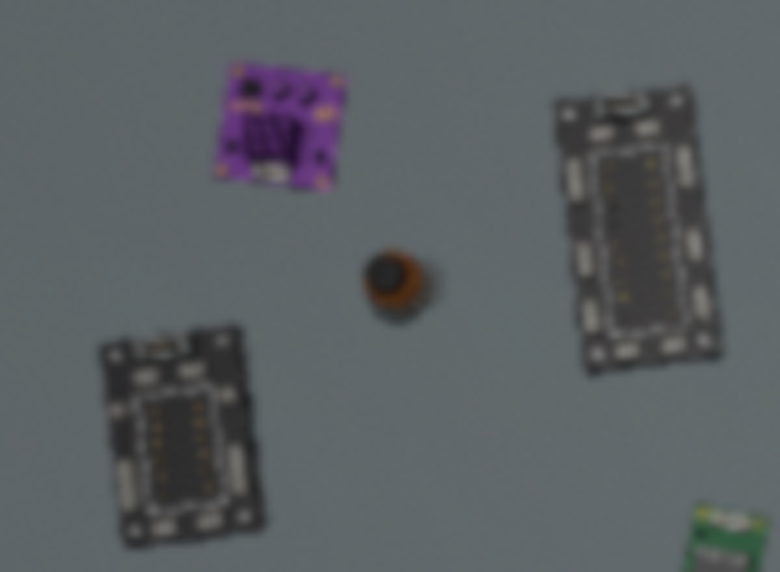

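View pics/c.png

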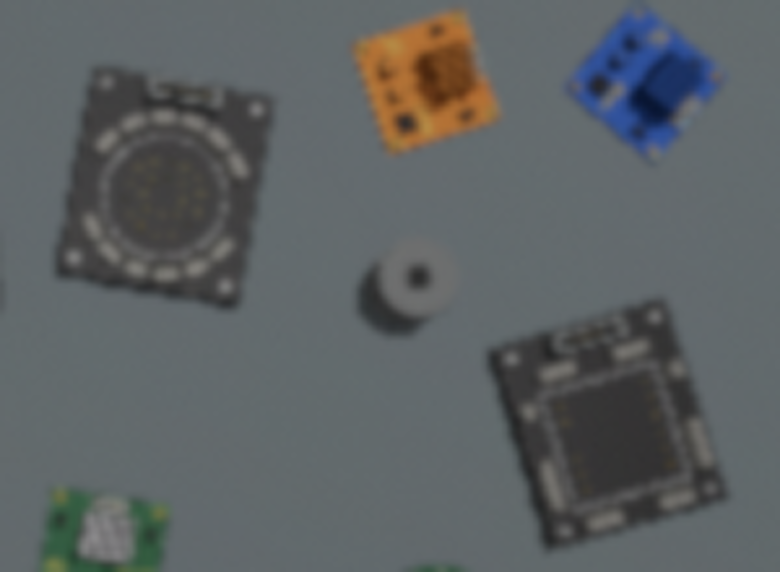

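View pics/d.png

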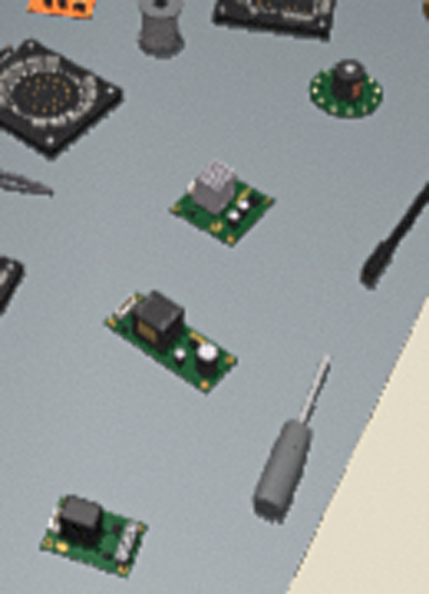

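```bash
cat > h.py <<'E'
import cv2,numpy as np
from bench import env
def load(f): return dict(np.load(f))
def ray(s,uv,z):
    uv=np.atleast_2d(np.array(uv,float)); c=-s["R"].T@s["t"]
    d=np.c_[(uv[:,0]-s["mtx"][0,2])/s["mtx"][0,0],(uv[:,1]-s["mtx"][1,2])/s["mtx"][1,1],np.ones(len(uv))]@s["R"]
    return (c+d*((z-c[2])/d[:,2])[:,None])[:,:2]
def proj(s,X):
    X=np.atleast_2d(X); p=(X@s["R"].T+s["t"])@s["mtx"].T; return p[:,:2]/p[:,2:]
E
python3 - <<'E'
from h import *
for n in("top","side"):
    s=load(f"pics/{n}0.npz"); f=s["frame"]; print(n,(-s["R"].T@s["t"]).round(3))
    hsv=cv2.cvtColor(f,cv2.COLOR_BGR2HSV)
    b,g,r=[f[...,i].astype(int) for i in range(3)]
    m=((g>b+25)&(g>r+25)).astype(np.uint8)*255
    m=cv2.morphologyEx(m,cv2.MORPH_CLOSE,np.ones((7,7)))
    cs,_=cv2.findContours(m,0,cv2.CHAIN_APPROX_NONE)
    for c in cs:
        if cv2.contourArea(c)<100: continue
        u=c[:,0].mean(0)
        if n=="top" and (u[1]<200): continue
        w=ray(s,c[:,0],0.0024)*1000
        (cx,cy),(a,bb),an=cv2.minAreaRect(w.astype(np.float32))
        print(u.round(),"centre",round(cx,1),round(cy,1),"size",round(a,1),round(bb,1),"ang",round(an,1), 'hull c',cv2.minEnclosingCircle(w.astype(np.float32)))
E
```

```text
top [0.442 0.012 1.432]
side [0.173 0.648 0.863]
[259. 305.] centre 391.3 265.0 size 65.9 41.9 ang 9.3 hull c ((388.7112731933594, 265.697998046875), 36.290985107421875)
[283. 247.] centre 418.5 82.1 size 40.0 99.6 ang 79.7 hull c ((418.699462890625, 86.40643310546875), 50.92634582519531)
[297. 204.] centre 447.5 -77.7 size 67.0 65.5 ang 79.4 hull c ((446.48236083984375, -75.22966003417969), 40.10908889770508)
[109. 206.] centre 940.7 212.7 size 92.9 49.1 ang 89.8 hull c ((930.0814819335938, 212.4641876220703), 47.48548889160156)
```

Run:
```python
from h import *
T=load("pics/top0.npz"); f=T["frame"]
# difference from mat colour
mat=np.median(f[190:280,90:420].reshape(-1,3),0); print(mat)
d=np.abs(f.astype(int)-mat).sum(2)
m0=(d>40).astype(np.uint8)*255
for n,(x,y) in dict(relay=(167,250),strip=(228,240),square=(280,232),round=(344,245)).items():
    m=np.zeros_like(m0); m[y-24:y+25,x-20:x+20]=m0[y-24:y+25,x-20:x+20]
    m=cv2.morphologyEx(m,cv2.MORPH_CLOSE,np.ones((5,5)))
    cs,_=cv2.findContours(m,0,cv2.CHAIN_APPROX_NONE);c=max(cs,key=cv2.contourArea)
    w=ray(T,c[:,0],0.0024)*1000
    (cx,cy),(a,b),an=cv2.minAreaRect(w.astype(np.float32))
    print(n,round(cx,1),round(cy,1),"size",round(a,1),round(b,1),"ang",round(an,1),"enc",np.round(cv2.minEnclosingCircle(w.astype(np.float32))[0],1))
# rectified cradles at z=14mm, 2px/mm
for n,(u,v) in dict(relay=(125,208),strip=(212,168),square=(377,206),round=(292,160)).items():
    c=ray(T,(u,v),.014)[0].round(2); 
    k=4; N=150*k
    ii,jj=np.mgrid[0:N,0:N]
    X=np.stack([c[0]+.075-ii/k/1000, c[1]+.075-jj/k/1000, np.full(ii.shape,.014)],-1).reshape(-1,3)
    p=proj(T,X).astype(np.float32).reshape(N,N,2)
    im=cv2.remap(f,p[...,0],p[...,1],cv2.INTER_CUBIC)
    for q in range(0,150,25): 
        cv2.putText(im,str(int(round((c[0]+.075)*1000-q))),(0,q*k+5),0,.35,(255,255,0),1)
        cv2.putText(im,str(int(round((c[1]+.075)*1000-q))),(q*k-8,595),0,.35,(255,255,0),1)
    cv2.imwrite(f"pics/rect_{n}.png",im); print(n,c)
```

```text
[107. 104.  96.]
relay 388.4 263.0 size 71.8 47.5 ang 8.8 enc [386.9 261.7]
strip 417.5 79.6 size 47.8 108.8 ang 78.7 enc [416.5  79.2]
square 444.9 -79.8 size 73.3 71.2 ang 80.4 enc [446.  -79.3]
round 401.9 -278.0 size 73.6 69.9 ang 89.9 enc [ 404.1 -277.3]
relay [0.52 0.39]
strip [0.64 0.13]
square [ 0.52 -0.38]
round [ 0.66 -0.12]
```

View pics/rect_relay.png

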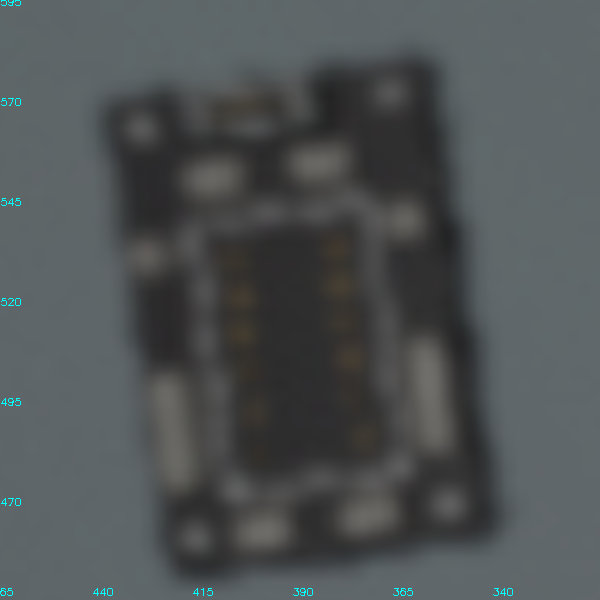

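View pics/rect_strip.png

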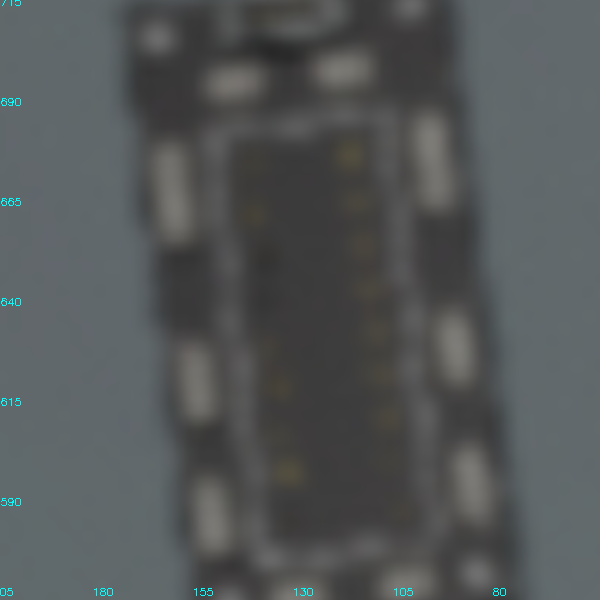

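View pics/rect_square.png

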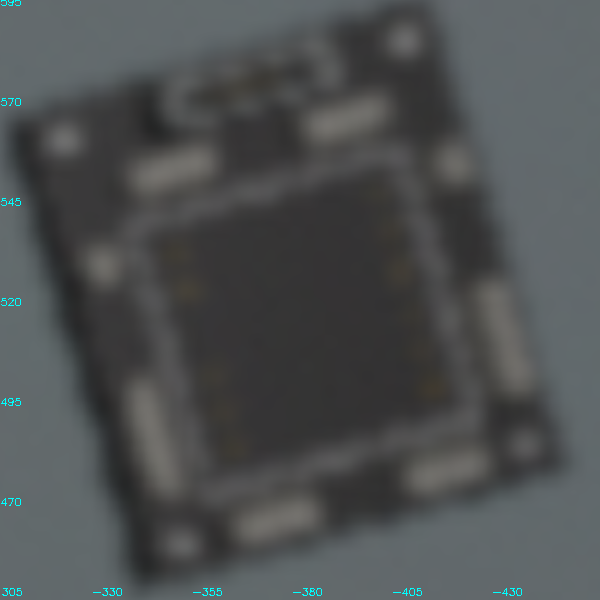

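View pics/rect_round.png

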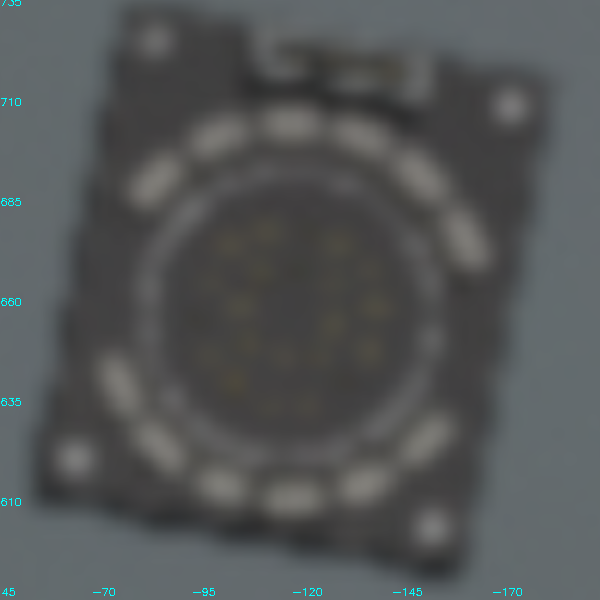

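Candidates: the green boards are square (280,232), strip (228,240), round (344,245) and relay (167,250). The look-alikes are purple (144,150), orange (343,140) and blue (384,140), and I'll leave those alone. The crop confirms that only the boards in the row nearest the robot are green. All sockets and connector blocks point away from the robot (up in the image).

```bash
cat >> h.py <<'E'
from scipy.spatial.transform import Rotation as Ro
MOD=dict(relay=(.3989,.2651,.155),strip=(.4315,.0776,-.19),square=(.4553,-.081,-.175),round=(.403,-.278,0.))
CRA=dict(relay=(.5172,.3924,.155),strip=(.6448,.1251,.116),square=(.5242,-.3783,.272),round=(.6568,-.1178,-.168))
def go(x,y,z,yaw):
    s=env.get_state(); R=Ro.from_euler('xyz',s["tool_rot"])
    d=R.inv().apply(np.array([x,y,z])-s["position"])*1000
    G=Ro.from_euler('xyz',[np.pi,0,yaw]); a=(R.inv()*G).as_rotvec()
    print("t",round(s["t"],2),"pos",(s["position"]*1000).round(1),"rpy",s["tool_rot"].round(3),"F",s["ft_force"].round(1),"op",round(s["opening"],3))
    print("-> shift",d.round(1),"turn",a.round(3))
E
python3 - <<'E'
from h import *
for n in("top","side"):
    s=load(f"pics/{n}0.npz"); f=s["frame"].astype(int)
    ex=(f[...,1]-np.maximum(f[...,0],f[...,2])); m=(ex>12).astype(np.uint8)*255
    m=cv2.morphologyEx(m,cv2.MORPH_CLOSE,np.ones((7,7)))
    cs,_=cv2.findContours(m,0,cv2.CHAIN_APPROX_NONE)
    for c in cs:
        w=ray(s,c[:,0],0.0024)*1000
        if not 50<cv2.contourArea(c)<1500 or not (350<w[:,0].mean()<500): continue
        r=cv2.minAreaRect(w.astype(np.float32)); print(n,np.round(r[0],1),np.round(r[1],1),round(r[2],1))
s=load("pics/top0.npz")
go(*MOD["round"][:2],.12,0)
E
```

```text
top [388.6 263. ] [65.3 42.9] 9.2
top [ 403.4 -278. ] [67.5 66.9] 89.9
top [418.3  79.1] [ 44.4 106.9] 79.2
top [445.  -80.7] [69.6 69.2] 80.9
side [391.2 264.6] [67.2 43.1] 8.6
side [421.1  80.8] [ 43.4 106.9] 79.7
side [448.5 -78.3] [69.4 67.3] 79.1
side [ 404.2 -273.7] [68.7 62.7] 20.3
t 0.1 pos [ 275.3 -588.3  213.7] rpy [-3.14   0.     0.438] F [ 0.1 -0.1  0.9] op 1.0
-> shift [ 247.2 -226.7   94.1] turn [-0.002  0.     0.438]
```

```bash
sed -i 's/^MOD=.*/MOD=dict(relay=(.3985,.2646,.155),strip=(.4321,.0767,-.19),square=(.4548,-.0822,-.172),round=(.4034,-.278,0.))/' h.py
python3 -m inch '[[27,-25,0,0,0,0.1,60],[54,-50,0,0,0,0.2,60],[81,-75,0,0,0,0.3,60],[108,-100,0,0,0,0.4,60],[135,-125,0,0,0,0.438,60]]'; python3 -c "
from h import *
go(*MOD['round'][:2],.12,0)"
```

```text
t: 0.52
position: [0.3449, -0.4164, 0.2141]
tool_rot: [-3.141, 0.001, -0.005]
ft_force: [0.7, 0.0, -0.4]
opening: 0.661
t 0.52 pos [ 344.9 -416.4  214.1] rpy [-3.141e+00  1.000e-03 -5.000e-03] F [ 0.7  0.  -0.4] op 0.661
-> shift [  57.8 -138.7   94.2] turn [-0.001  0.001 -0.005]
```

```bash
python3 -m inch '[[14,-33,20,0,0,0,60],[28,-66,45,0,0,0,60],[42,-99,70,0,0,0,60],[58,-138,94,0,0,0,60],[58,-138,94,0,0,0,60]]'; python3 -c "
from h import *
go(*MOD['round'][:2],.010,0)
for n in ('side','top'):
  s=env.snapshot(n); f=s['frame']; u,v=proj(s,[.403,-.278,.04])[0].astype(int); cv2.imwrite(f'pics/r1{n}.png',cv2.resize(f[max(0,v-60):v+60,max(0,u-60):u+60],None,fx=5,fy=5))"
```

```text
t: 0.93
position: [0.4029, -0.2735, 0.1176]
tool_rot: [-3.136, 0.004, 0.007]
ft_force: [-0.5, 0.6, -0.1]
opening: 0.601
t 0.93 pos [ 402.9 -273.5  117.6] rpy [-3.136  0.004  0.007] F [-0.5  0.6 -0.1] op 0.601
-> shift [  1.    5.  107.5] turn [-0.005  0.004  0.007]
```

View pics/r1side.png

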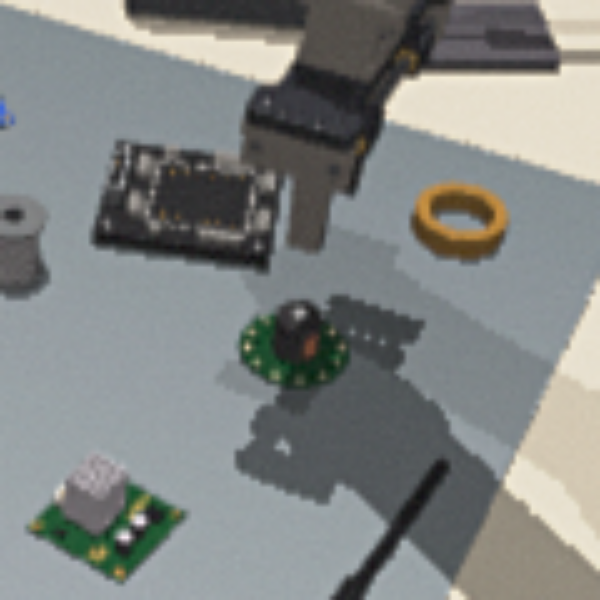

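The side view shows the gripper above the round module, with the coil at crop (298,325) clear between the fingers. I'll descend halfway, let it settle, then finish.

```bash
python3 -m inch '[[0,0,20,0,0,0,60],[0,0,40,0,0,0,60],[0,0,60,0,0,0,60],[0,0,60,0,0,0,60],[0,0,60,0,0,0,60]]'; python3 -c "
from h import *
go(*MOD['round'][:2],.010,0)"
```

```text
t: 1.45
position: [0.4021, -0.2819, 0.0607]
tool_rot: [3.141, 0.001, -0.003]
ft_force: [0.6, -0.3, 0.2]
opening: 0.605
t 1.45 pos [ 402.1 -281.9   60.7] rpy [ 3.141e+00  1.000e-03 -3.000e-03] F [ 0.6 -0.3  0.2] op 0.605
-> shift [ 1.3 -3.9 50.7] turn [ 0.     0.001 -0.003]
```

```bash
python3 -m inch '[[0,-2,16,0,0,0,60],[1,-3,32,0,0,0,60],[1,-3,46,0,0,0,60],[1,-3,50,0,0,0,60],[1,-3,50,0,0,0,60]]'; python3 -c "
from h import *
go(*MOD['round'][:2],.010,0)"
```

```text
t: 1.87
position: [0.4039, -0.2782, 0.011]
tool_rot: [3.141, -0.0, -0.001]
ft_force: [-0.8, 0.2, 0.3]
opening: 0.602
t 1.87 pos [ 403.9 -278.2   11. ] rpy [ 3.141e+00 -0.000e+00 -1.000e-03] F [-0.8  0.2  0.3] op 0.602
-> shift [-0.5 -0.2  1. ] turn [ 0.001 -0.    -0.001]
```

```bash
python3 -m inch '[[0,0,0,0,0,0,0],[0,0,0,0,0,0,0],[0,0,0,0,0,0,0],[0,0,0,0,0,0,0],[0,0,0,0,0,0,0]]'
python3 -m inch '[[0,0,0,0,0,0,0],[0,0,-5,0,0,0,0],[0,0,-20,0,0,0,0],[0,0,-40,0,0,0,0],[0,0,-40,0,0,0,0]]'; python3 -c "
from h import *
go(CRA['round'][0],CRA['round'][1],.13,-.168)
s=env.snapshot('side'); f=s['frame']; u,v=proj(s,[.403,-.278,.04])[0].astype(int); cv2.imwrite(f'pics/r2side.png',cv2.resize(f[max(0,v-60):v+60,max(0,u-60):u+60],None,fx=5,fy=5))"
```

```text
t: 2.28
position: [0.4043, -0.2776, 0.0113]
tool_rot: [3.141, -0.001, -0.0]
ft_force: [-0.5, -0.3, 6.2]
opening: 0.323
t: 2.7
position: [0.4055, -0.2783, 0.0533]
tool_rot: [3.139, -0.004, -0.0]
ft_force: [0.2, 0.4, -0.3]
opening: 0.316
t 2.7 pos [ 405.5 -278.3   53.3] rpy [ 3.139 -0.004 -0.   ] F [ 0.2  0.4 -0.3] op 0.316
-> shift [ 251.5 -160.4  -76.1] turn [ 0.002 -0.004  0.168]
```

View pics/r2side.png

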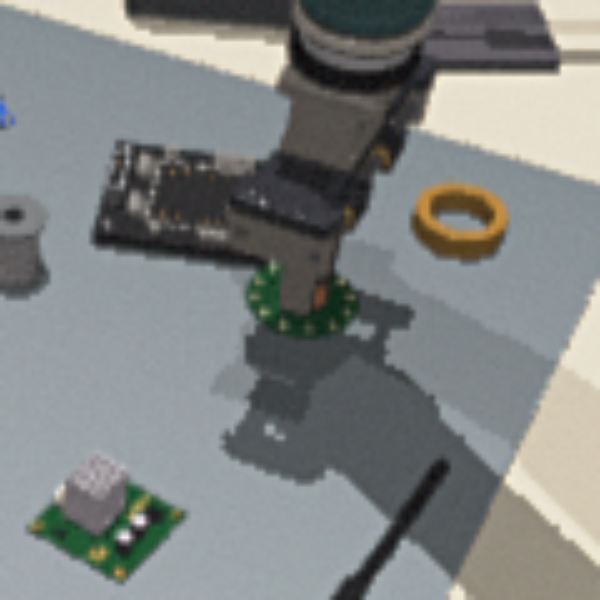

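The round module is lifted level at crop (300,300). Carrying it now.

```bash
python3 -m inch '[[0,0,-38,0,0,0,0],[5,-4,-76,0,0,0,0],[30,-20,-78,0,0,0.05,0],[60,-38,-78,0,0,0.1,0],[92,-58,-78,0,0,0.168,0]]'
python3 -m inch '[[25,-30,0,0,0,0,0],[50,-60,0,0,0,0,0],[80,-85,0,0,0,0,0],[105,-105,0,0,0,0,0],[120,-115,0,0,0,0,0]]'
python3 -c "
from h import *
go(CRA['round'][0],CRA['round'][1],.06,-.168)"
```

```text
t: 3.17
position: [0.4961, -0.2198, 0.1289]
tool_rot: [3.141, -0.0, -0.174]
ft_force: [0.1, -0.6, -0.8]
opening: 0.316
t: 3.58
position: [0.6359, -0.1217, 0.1272]
tool_rot: [-3.14, 0.0, -0.164]
ft_force: [-0.5, 0.3, -1.5]
opening: 0.316
t 3.58 pos [ 635.9 -121.7  127.2] rpy [-3.14   0.    -0.164] F [-0.5  0.3 -1.5] op 0.316
-> shift [20.  -7.1 67.2] turn [-0.002  0.     0.004]
```

```bash
python3 -m inch '[[20,-8,0,0,0,0,0],[20,-8,30,0,0,0,0],[20,-8,60,0,0,0,0],[20,-8,67,0,0,0,0],[20,-8,67,0,0,0,0]]'
python3 -c "
from h import *
go(CRA['round'][0],CRA['round'][1],.035,-.168)"
```

```text
t: 4.0
position: [0.6515, -0.1212, 0.0577]
tool_rot: [3.141, 0.008, -0.168]
ft_force: [-0.9, -0.0, -0.2]
opening: 0.32
t 4.0 pos [ 651.5 -121.2   57.7] rpy [ 3.141  0.008 -0.168] F [-0.9 -0.  -0.2] op 0.32
-> shift [ 4.9 -4.2 22.6] turn [ 0.     0.008 -0.   ]
```

```bash
python3 -m inch '[[4,-3,0,0,0,0,0],[4,-3,5,0,0,0,0],[4,-3,5,0,0,0,0],[4,-3,5,0,0,0,0],[4,-3,5,0,0,0,0]]'
python3 -c "
from h import *
go(CRA['round'][0],CRA['round'][1],.025,-.168)
for n in ('side','top'):
  s=env.snapshot(n); f=s['frame']; u,v=proj(s,[.656,-.118,.04])[0].astype(int); cv2.imwrite(f'pics/r3{n}.png',cv2.resize(f[max(0,v-60):v+60,max(0,u-60):u+60],None,fx=5,fy=5))"
```

```text
t: 4.42
position: [0.6594, -0.1194, 0.0576]
tool_rot: [3.142, -0.002, -0.168]
ft_force: [0.7, 0.7, -0.9]
opening: 0.315
t 4.42 pos [ 659.4 -119.4   57.6] rpy [ 3.142e+00 -2.000e-03 -1.680e-01] F [ 0.7  0.7 -0.9] op 0.315
-> shift [-2.9 -1.2 32.6] turn [ 0.    -0.002 -0.   ]
```

View pics/r3side.png

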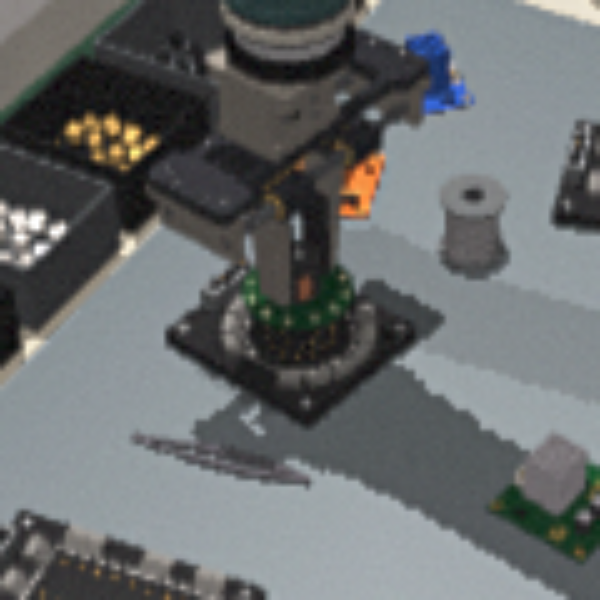

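```bash
python3 -m inch '[[-1,-1,6,0,0,0,0],[-2,-1,12,0,0,0,0],[-2,-1,18,0,0,0,0],[-2,-1,22,0,0,0,0],[-2,-1,22,0,0,0,0]]'
python3 -c "
from h import *
go(CRA['round'][0],CRA['round'][1],.025,-.168)"
```

```text
t: 4.93
position: [0.656, -0.1178, 0.0329]
tool_rot: [3.141, 0.003, -0.168]
ft_force: [-0.7, -0.1, -1.4]
opening: 0.318
t 4.93 pos [ 656.  -117.8   32.9] rpy [ 3.141e+00  3.000e-03 -1.680e-01] F [-0.7 -0.1 -1.4] op 0.318
-> shift [ 0.8 -0.1  7.9] turn [ 0.     0.003 -0.   ]
```

```bash
python3 -m inch '[[0,0,2,0,0,0,0],[0,0,4,0,0,0,0],[0,0,6,0,0,0,0],[0,0,8,0,0,0,0],[0,0,8,0,0,0,0]]'
python3 -c "
from h import *
go(CRA['round'][0],CRA['round'][1],.025,-.168)"
```

```text
t: 5.35
position: [0.6569, -0.1179, 0.0261]
tool_rot: [3.142, 0.001, -0.168]
ft_force: [1.1, -1.1, -0.8]
opening: 0.318
t 5.35 pos [ 656.9 -117.9   26.1] rpy [ 3.142e+00  1.000e-03 -1.680e-01] F [ 1.1 -1.1 -0.8] op 0.318
-> shift [-0.1 -0.1  1.1] turn [ 0.     0.001 -0.   ]
```

```bash
python3 -m inch '[[0,0,1,0,0,0,0],[0,0,2,0,0,0,0],[0,0,2,0,0,0,0],[0,0,2,0,0,0,0],[0,0,2,0,0,0,0]]'
python3 -c "
from h import *
go(CRA['round'][0],CRA['round'][1],.025,-.168)
s=env.snapshot('side'); f=s['frame']; u,v=proj(s,[.656,-.118,.04])[0].astype(int); cv2.imwrite(f'pics/r4.png',cv2.resize(f[v-50:v+50,u-50:u+50],None,fx=6,fy=6))"
```

```text
t: 5.77
position: [0.6573, -0.118, 0.0254]
tool_rot: [3.142, -0.0, -0.168]
ft_force: [-2.1, -0.3, 5.6]
opening: 0.317
t 5.77 pos [ 657.3 -118.    25.4] rpy [ 3.142 -0.    -0.168] F [-2.1 -0.3  5.6] op 0.317
-> shift [-0.5 -0.1  0.4] turn [ 0. -0. -0.]
```

View pics/r4.png

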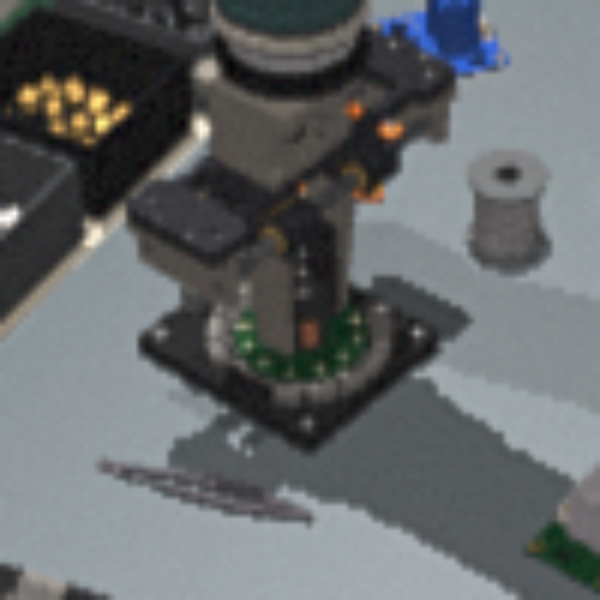

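The round module sits in its guides with 5.6 N of contact, so I'll release it and rise.

```bash
python3 -m inch '[[0,0,0,0,0,0,55],[0,0,0,0,0,0,55],[0,0,0,0,0,0,55],[0,0,-10,0,0,0,55],[0,0,-40,0,0,0,55]]'
python3 -m inch '[[0,0,-35,0,0,0,55],[0,0,-50,0,0,0,55],[-35,0,-50,0,0,0,55],[-70,0,-50,0,0,0,55],[-105,0,-50,0,0,0,55]]'
python3 -c "
from h import *
go(*MOD['square'][:2],.06,MOD['square'][2])
s=env.snapshot('side'); f=s['frame']; u,v=proj(s,[.656,-.118,.04])[0].astype(int); cv2.imwrite(f'pics/r5.png',cv2.resize(f[v-50:v+50,u-50:u+50],None,fx=6,fy=6))"
```

```text
t: 6.23
position: [0.6537, -0.1174, 0.0608]
tool_rot: [3.141, 0.009, -0.168]
ft_force: [-1.1, 1.1, -0.7]
opening: 0.555
t: 6.65
position: [0.5528, -0.1001, 0.1154]
tool_rot: [3.142, -0.002, -0.168]
ft_force: [-0.2, 0.2, -0.4]
opening: 0.554
t 6.65 pos [ 552.8 -100.1  115.4] rpy [ 3.142e+00 -2.000e-03 -1.680e-01] F [-0.2  0.2 -0.4] op 0.554
-> shift [-99.7  -1.3  55.3] turn [ 0.    -0.002  0.004]
```

View pics/r5.png

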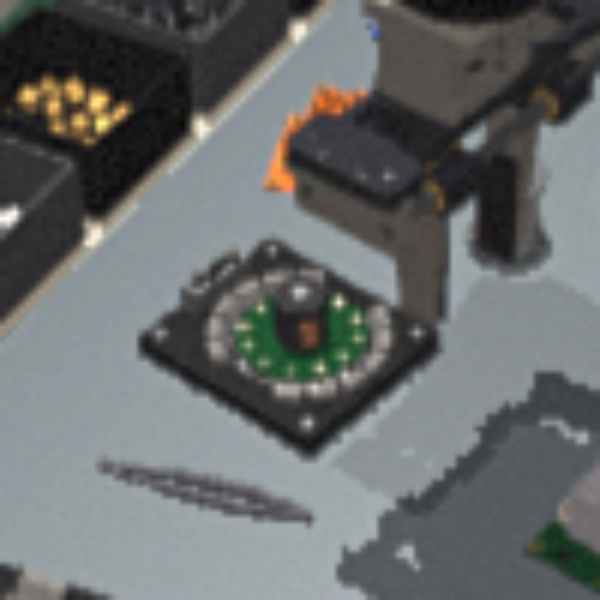

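The round board is released and lies flat and centred inside the guide ring at crop (298,325). The square board is next.

```bash
python3 -m inch '[[-34,0,0,0,0,0,60],[-68,-1,10,0,0,0,60],[-99,-1,35,0,0,0,60],[-99,-1,55,0,0,0,60],[-99,-1,55,0,0,0,60]]'
python3 -m inch '[[0,0,0,0,0,0,60],[0,0,0,0,0,0,60],[0,0,0,0,0,0,60],[0,0,0,0,0,0,60],[0,0,0,0,0,0,60]]'
python3 -c "
from h import *
go(*MOD['square'][:2],.010,MOD['square'][2])
for n in ('side','top'):
  s=env.snapshot(n); f=s['frame']; u,v=proj(s,[.455,-.082,.04])[0].astype(int); cv2.imwrite(f'pics/s1{n}.png',cv2.resize(f[max(0,v-50):v+50,max(0,u-50):u+50],None,fx=6,fy=6))"
```

```text
t: 7.12
position: [0.4529, -0.0824, 0.0577]
tool_rot: [3.141, 0.005, -0.168]
ft_force: [-0.6, 0.9, 0.5]
opening: 0.599
t: 7.53
position: [0.4572, -0.0829, 0.0602]
tool_rot: [-3.142, -0.002, -0.168]
ft_force: [-0.4, -0.5, 0.2]
opening: 0.599
t 7.53 pos [457.2 -82.9  60.2] rpy [-3.142e+00 -2.000e-03 -1.680e-01] F [-0.4 -0.5  0.2] op 0.599
-> shift [-2.6 -0.3 50.2] turn [-0.    -0.002  0.004]
```

View pics/s1side.png

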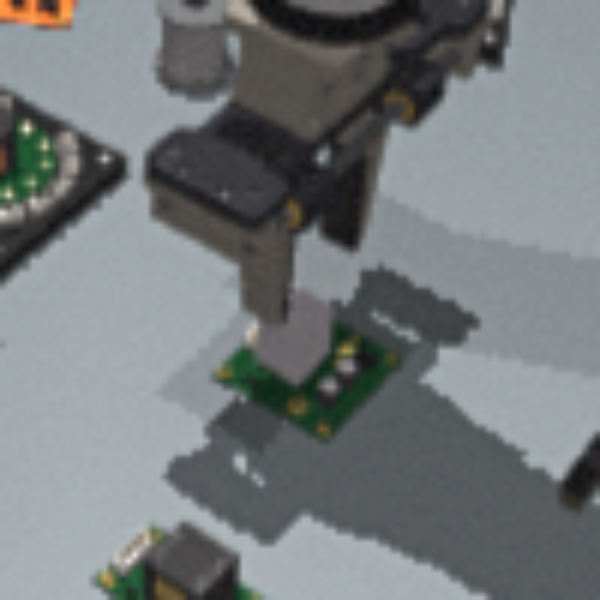

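The fingers straddle the heat sink at crop (293,338). Descending.

```bash
python3 -m inch '[[-1,0,16,0,0,0,60],[-2,0,32,0,0,0,60],[-2,0,46,0,0,0,60],[-2,0,50,0,0,0,60],[-2,0,50,0,0,0,60]]'
python3 -m inch '[[0,0,0,0,0,0,60],[0,0,0,0,0,0,0],[0,0,0,0,0,0,0],[0,0,0,0,0,0,0],[0,0,0,0,0,0,0]]'
python3 -m inch '[[0,0,0,0,0,0,0],[0,0,-5,0,0,0,0],[0,0,-20,0,0,0,0],[0,0,-40,0,0,0,0],[0,0,-40,0,0,0,0]]'; python3 -c "
from h import *
go(CRA['square'][0],CRA['square'][1],.13,CRA['square'][2])
s=env.snapshot('side'); f=s['frame']; u,v=proj(s,[.455,-.082,.04])[0].astype(int); cv2.imwrite(f'pics/s2side.png',cv2.resize(f[max(0,v-50):v+50,max(0,u-50):u+50],None,fx=6,fy=6))"
```

```text
t: 8.05
position: [0.4535, -0.0823, 0.0088]
tool_rot: [3.141, 0.002, -0.168]
ft_force: [-1.1, -0.2, -0.4]
opening: 0.6
t: 8.47
position: [0.4546, -0.0824, 0.0101]
tool_rot: [-3.141, -0.001, -0.168]
ft_force: [-0.1, 0.6, 0.7]
opening: 0.335
t: 8.88
position: [0.4561, -0.0828, 0.0523]
tool_rot: [-3.142, -0.005, -0.168]
ft_force: [0.7, -0.2, -0.4]
opening: 0.306
t 8.88 pos [456.1 -82.8  52.3] rpy [-3.142 -0.005 -0.168] F [ 0.7 -0.2 -0.4] op 0.306
-> shift [117.  279.9 -77.2] turn [ 0.001 -0.005 -0.44 ]
```

View pics/s2side.png

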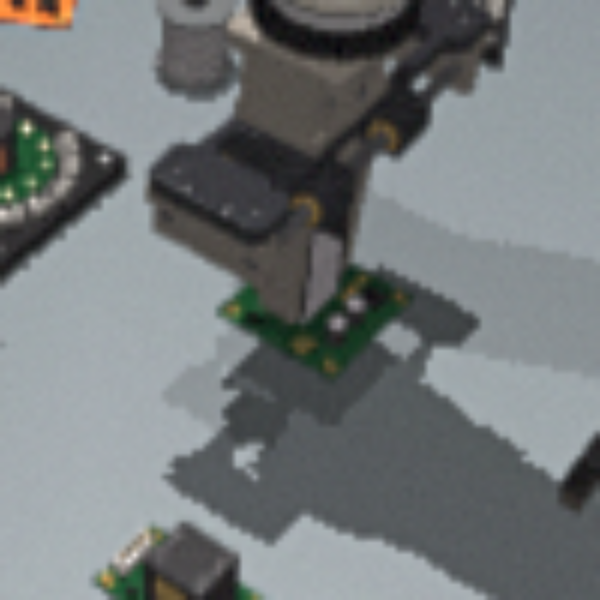

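The square board is lifted level. Carrying it to the square cradle.

```bash
python3 -m inch '[[0,0,-38,0,0,0,0],[4,10,-75,0,0,-0.08,0],[17,40,-78,0,0,-0.17,0],[33,78,-78,0,0,-0.26,0],[48,115,-78,0,0,-0.35,0]]'
python3 -c "
from h import *
go(CRA['square'][0],CRA['square'][1],.13,CRA['square'][2])"
```

```text
t: 9.35
position: [0.4828, -0.2049, 0.1281]
tool_rot: [3.141, -0.001, 0.188]
ft_force: [1.0, -0.3, -0.3]
opening: 0.304
t 9.35 pos [ 482.8 -204.9  128.1] rpy [ 3.141e+00 -1.000e-03  1.880e-01] F [ 1.  -0.3 -0.3] op 0.304
-> shift [  8.2 178.1  -1.8] turn [ 0.001 -0.001 -0.084]
```

```bash
python3 -m inch '[[2,38,0,0,0,-0.04,0],[4,76,0,0,0,-0.08,0],[6,114,0,0,0,-0.085,0],[8,150,0,0,0,-0.085,0],[8,178,0,0,0,-0.085,0]]'
python3 -m inch '[[0,0,0,0,0,0,0],[0,0,20,0,0,0,0],[0,0,45,0,0,0,0],[0,0,65,0,0,0,0],[0,0,70,0,0,0,0]]'
python3 -m inch '[[0,0,0,0,0,0,0],[0,0,0,0,0,0,0],[0,0,0,0,0,0,0],[0,0,0,0,0,0,0],[0,0,0,0,0,0,0]]'
python3 -c "
from h import *
go(CRA['square'][0],CRA['square'][1],.025,CRA['square'][2])
for n in ('side','top'):
  s=env.snapshot(n); f=s['frame']; u,v=proj(s,[.524,-.378,.03])[0].astype(int); cv2.imwrite(f'pics/s3{n}.png',cv2.resize(f[max(0,v-50):v+50,max(0,u-50):u+50],None,fx=6,fy=6))"
```

```text
t: 9.77
position: [0.5217, -0.3807, 0.1262]
tool_rot: [-3.142, 0.001, 0.265]
ft_force: [0.8, 0.2, -0.5]
opening: 0.302
t: 10.18
position: [0.5195, -0.3752, 0.0529]
tool_rot: [-3.136, 0.005, 0.267]
ft_force: [-1.3, 0.3, -1.1]
opening: 0.301
t: 10.6
position: [0.523, -0.3778, 0.0589]
tool_rot: [3.14, -0.001, 0.267]
ft_force: [0.1, -0.2, -1.4]
opening: 0.304
t 10.6 pos [ 523.  -377.8   58.9] rpy [ 3.14e+00 -1.00e-03  2.67e-01] F [ 0.1 -0.2 -1.4] op 0.304
-> shift [ 1.   0.7 33.9] turn [ 0.002 -0.001 -0.005]
```

View pics/s3side.png

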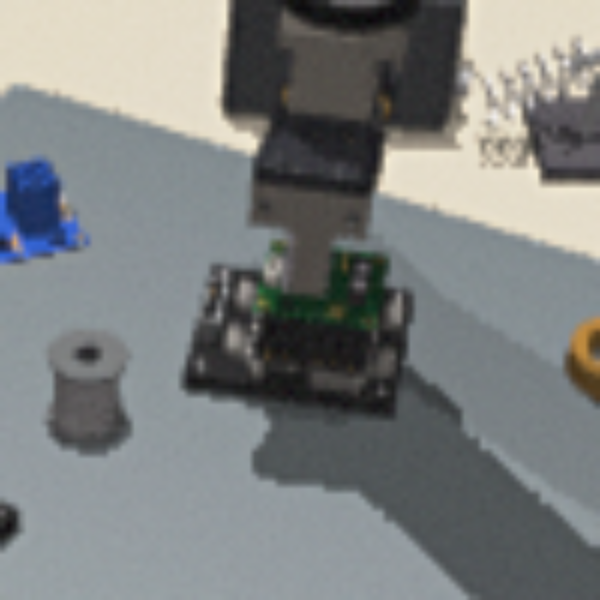

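The board is level above the cradle, with its socket at the block end (left). Lowering.

```bash
python3 -m inch '[[1,1,6,0,0,0,0],[1,1,12,0,0,0,0],[1,1,18,0,0,0,0],[1,1,22,0,0,0,0],[1,1,24,0,0,0,0]]'
python3 -m inch '[[0,0,2,0,0,0,0],[0,0,4,0,0,0,0],[0,0,6,0,0,0,0],[0,0,7,0,0,0,0],[0,0,7,0,0,0,0]]'
python3 -c "
from h import *
go(CRA['square'][0],CRA['square'][1],.024,CRA['square'][2])"
```

```text
t: 11.12
position: [0.5228, -0.3777, 0.0322]
tool_rot: [-3.14, 0.001, 0.267]
ft_force: [0.2, 0.4, -0.7]
opening: 0.301
t: 11.53
position: [0.5234, -0.3781, 0.0264]
tool_rot: [-3.141, 0.0, 0.267]
ft_force: [0.3, -0.1, -0.9]
opening: 0.298
t 11.53 pos [ 523.4 -378.1   26.4] rpy [-3.141  0.     0.267] F [ 0.3 -0.1 -0.9] op 0.298
-> shift [0.7 0.4 2.4] turn [-0.     0.    -0.005]
```

```bash
python3 -m inch '[[0,0,1,0,0,0,0],[0,0,2,0,0,0,0],[0,0,3,0,0,0,0],[0,0,3,0,0,0,0],[0,0,3,0,0,0,0]]'
python3 -c "
from h import *
go(CRA['square'][0],CRA['square'][1],.024,CRA['square'][2])
for n in ('side','top'):
  s=env.snapshot(n); f=s['frame']; u,v=proj(s,[.524,-.378,.03])[0].astype(int); cv2.imwrite(f'pics/s4{n}.png',cv2.resize(f[max(0,v-50):v+50,max(0,u-50):u+50],None,fx=6,fy=6))"
```

```text
t: 11.95
position: [0.5237, -0.3783, 0.0241]
tool_rot: [3.141, -0.0, 0.267]
ft_force: [-1.5, 0.4, 4.0]
opening: 0.307
t 11.95 pos [ 523.7 -378.3   24.1] rpy [ 3.141 -0.     0.267] F [-1.5  0.4  4. ] op 0.307
-> shift [0.5 0.2 0.1] turn [ 0.    -0.    -0.005]
```

View pics/s4side.png

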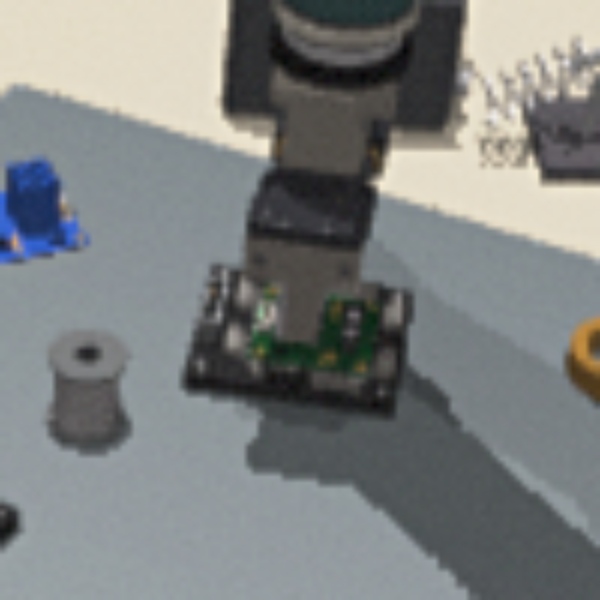

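The square board is seated (4 N contact, tip at 24 mm as predicted). Releasing and rising.

```bash
python3 -m inch '[[0,0,0,0,0,0,55],[0,0,0,0,0,0,55],[0,0,0,0,0,0,55],[0,0,-10,0,0,0,55],[0,0,-40,0,0,0,55]]'
python3 -m inch '[[0,0,-35,0,0,0,55],[0,0,-55,0,0,0.1,55],[-5,-35,-55,0,0,0.2,55],[-10,-70,-55,0,0,0.3,55],[-15,-110,-55,0,0,0.4,55]]'
python3 -c "
from h import *
go(*MOD['strip'][:2],.12,MOD['strip'][2])
s=env.snapshot('side'); f=s['frame']; u,v=proj(s,[.524,-.378,.03])[0].astype(int); cv2.imwrite(f'pics/s5.png',cv2.resize(f[v-50:v+50,u-50:u+50],None,fx=6,fy=6))"
```

```text
t: 12.47
position: [0.5206, -0.3762, 0.06]
tool_rot: [-3.135, 0.006, 0.267]
ft_force: [-0.1, -0.1, 0.6]
opening: 0.546
t: 12.88
position: [0.4799, -0.2762, 0.1197]
tool_rot: [3.141, -0.002, -0.14]
ft_force: [0.9, 1.1, -0.2]
opening: 0.551
t 12.88 pos [ 479.9 -276.2  119.7] rpy [ 3.141e+00 -2.000e-03 -1.400e-01] F [ 0.9  1.1 -0.2] op 0.551
-> shift [ -96.7 -342.7   -0.9] turn [ 0.001 -0.002  0.05 ]
```

View pics/s5.png

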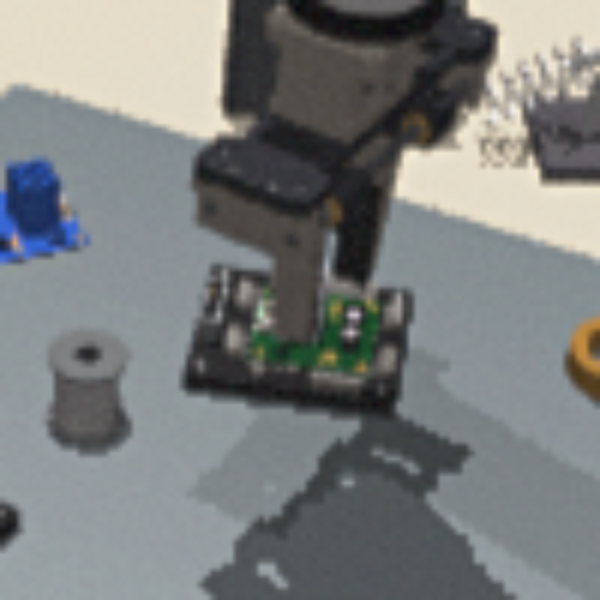

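The square board stayed flat. Moving to the strip board.

```bash
python3 -m inch '[[-10,-37,0,0,0,0.05,60],[-20,-74,0,0,0,0.05,60],[-30,-111,0,0,0,0.05,60],[-40,-148,0,0,0,0.05,60],[-50,-185,0,0,0,0.05,60]]'
python3 -c "
from h import *
go(*MOD['strip'][:2],.06,MOD['strip'][2])"
```

```text
t: 13.35
position: [0.455, -0.0845, 0.1193]
tool_rot: [3.142, -0.001, -0.183]
ft_force: [0.6, 0.5, -0.5]
opening: 0.598
t 13.35 pos [455.  -84.5 119.3] rpy [ 3.142e+00 -1.000e-03 -1.830e-01] F [ 0.6  0.5 -0.5] op 0.598
-> shift [ -51.9 -154.3   59.2] turn [ 0.    -0.001  0.007]
```

```bash
python3 -m inch '[[-13,-38,0,0,0,0.007,60],[-26,-76,0,0,0,0.007,60],[-39,-114,10,0,0,0.007,60],[-51,-150,35,0,0,0.007,60],[-52,-154,58,0,0,0.007,60]]'
python3 -m inch '[[0,0,0,0,0,0,60],[0,0,0,0,0,0,60],[0,0,0,0,0,0,60],[0,0,0,0,0,0,60],[0,0,0,0,0,0,60]]'
python3 -c "
from h import *
go(*MOD['strip'][:2],.010,MOD['strip'][2])
for n in ('side','top'):
  s=env.snapshot(n); f=s['frame']; u,v=proj(s,[.432,.077,.03])[0].astype(int); cv2.imwrite(f'pics/t1{n}.png',cv2.resize(f[max(0,v-50):v+50,max(0,u-50):u+50],None,fx=6,fy=6))"
```

```text
t: 13.77
position: [0.4329, 0.0812, 0.0618]
tool_rot: [-3.137, -0.004, -0.182]
ft_force: [1.0, -1.6, -0.3]
opening: 0.604
t: 14.18
position: [0.4332, 0.0737, 0.0618]
tool_rot: [-3.141, -0.002, -0.193]
ft_force: [-0.5, -0.8, -0.3]
opening: 0.6
t 14.18 pos [433.2  73.7  61.8] rpy [-3.141e+00 -2.000e-03 -1.930e-01] F [-0.5 -0.8 -0.3] op 0.6
-> shift [-1.8 -2.7 51.8] turn [-0.    -0.002 -0.003]
```

View pics/t1side.png

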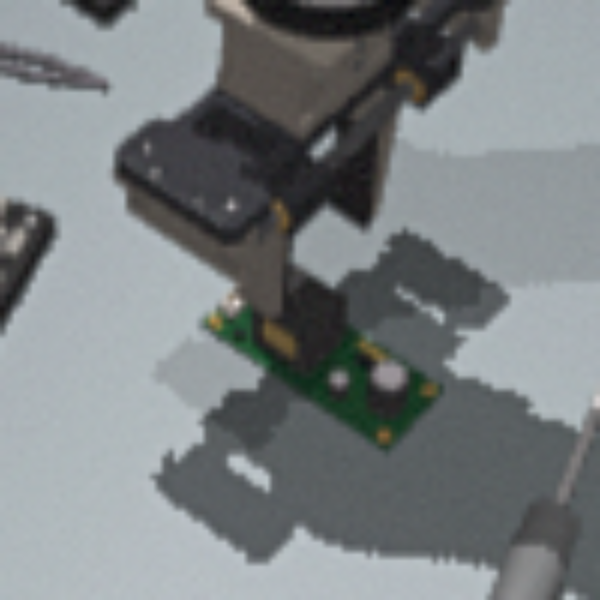

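The fingers straddle the transformer at crop (300,325), and the socket end is at left. Descending.

```bash
python3 -m inch '[[-1,-1,16,0,0,0,60],[-1,-2,32,0,0,0,60],[-1,-2,46,0,0,0,60],[-1,-2,51,0,0,0,60],[-1,-2,52,0,0,0,60]]'
python3 -m inch '[[0,0,0,0,0,0,60],[0,0,0,0,0,0,0],[0,0,0,0,0,0,0],[0,0,0,0,0,0,0],[0,0,0,0,0,0,0]]'
python3 -m inch '[[0,0,0,0,0,0,0],[0,0,0,0,0,0,0],[0,0,-10,0,0,0,0],[0,0,-30,0,0,0,0],[0,0,-40,0,0,0,0]]'; python3 -c "
from h import *
go(CRA['strip'][0],CRA['strip'][1],.13,CRA['strip'][2])
s=env.snapshot('side'); f=s['frame']; u,v=proj(s,[.432,.077,.03])[0].astype(int); cv2.imwrite(f'pics/t2side.png',cv2.resize(f[max(0,v-50):v+50,max(0,u-50):u+50],None,fx=6,fy=6))"
```

```text
t: 14.7
position: [0.4309, 0.0766, 0.008]
tool_rot: [3.141, 0.001, -0.191]
ft_force: [0.2, -0.1, 0.1]
opening: 0.602
t: 15.12
position: [0.4319, 0.0772, 0.0091]
tool_rot: [-3.141, -0.001, -0.19]
ft_force: [0.1, 1.4, 0.4]
opening: 0.337
t: 15.53
position: [0.4317, 0.0771, 0.05]
tool_rot: [-3.141, -0.001, -0.19]
ft_force: [0.1, 0.6, -0.3]
opening: 0.327
t 15.53 pos [431.7  77.1  50. ] rpy [-3.141e+00 -1.000e-03 -1.900e-01] F [ 0.1  0.6 -0.3] op 0.327
-> shift [200.3 -87.4 -79.8] turn [-0.    -0.001 -0.306]
```

View pics/t2side.png

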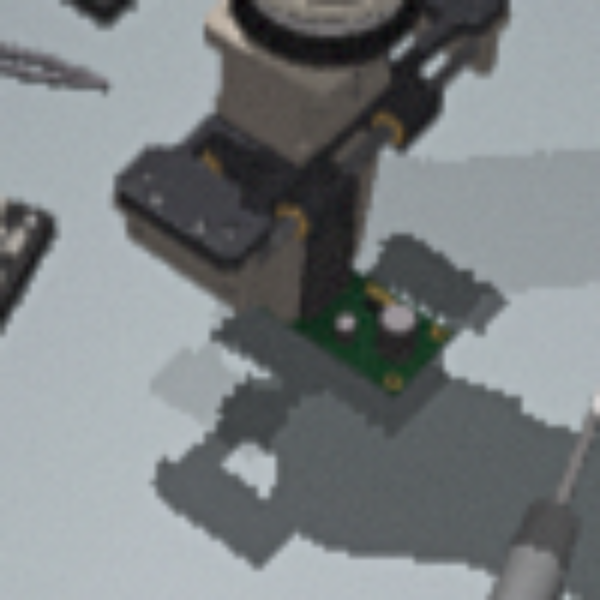

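The strip board is lifted level (opening 30 mm, which matches the transformer). Carrying it over.

```bash
python3 -m inch '[[0,0,-38,0,0,0,0],[10,-4,-75,0,0,-0.08,0],[40,-17,-79,0,0,-0.16,0],[76,-33,-79,0,0,-0.24,0],[112,-48,-79,0,0,-0.306,0]]'
python3 -c "
from h import *
go(CRA['strip'][0],CRA['strip'][1],.06,CRA['strip'][2])"
```

```text
t: 16.0
position: [0.5522, 0.1032, 0.129]
tool_rot: [3.141, -0.003, 0.119]
ft_force: [0.9, 0.3, -2.0]
opening: 0.323
t 16.0 pos [552.2 103.2 129. ] rpy [ 3.141e+00 -3.000e-03  1.190e-01] F [ 0.9  0.3 -2. ] op 0.323
-> shift [ 94.3 -10.8  69.3] turn [ 0.    -0.003  0.003]
```

```bash
python3 -m inch '[[35,-4,0,0,0,0,0],[68,-8,0,0,0,0,0],[94,-11,10,0,0,0,0],[94,-11,40,0,0,0,0],[94,-11,68,0,0,0,0]]'
python3 -m inch '[[0,0,0,0,0,0,0],[0,0,0,0,0,0,0],[0,0,0,0,0,0,0],[0,0,0,0,0,0,0],[0,0,0,0,0,0,0]]'
python3 -c "
from h import *
go(CRA['strip'][0],CRA['strip'][1],.025,CRA['strip'][2])
for n in ('side','top'):
  s=env.snapshot(n); f=s['frame']; u,v=proj(s,[.63,.12,.03])[0].astype(int); cv2.imwrite(f'pics/t3{n}.png',cv2.resize(f[max(0,v-50):v+50,max(0,u-50):u+50],None,fx=6,fy=6))"
```

```text
t: 16.42
position: [0.6445, 0.1252, 0.0588]
tool_rot: [-3.141, -0.003, 0.116]
ft_force: [-0.6, -0.1, -1.7]
opening: 0.321
t: 16.83
position: [0.6438, 0.125, 0.0618]
tool_rot: [-3.141, -0.003, 0.116]
ft_force: [-0.2, -0.6, -1.1]
opening: 0.328
t 16.83 pos [643.8 125.   61.8] rpy [-3.141e+00 -3.000e-03  1.160e-01] F [-0.2 -0.6 -1.1] op 0.328
-> shift [ 0.9  0.  36.8] turn [-0.    -0.003 -0.   ]
```

View pics/t3side.png

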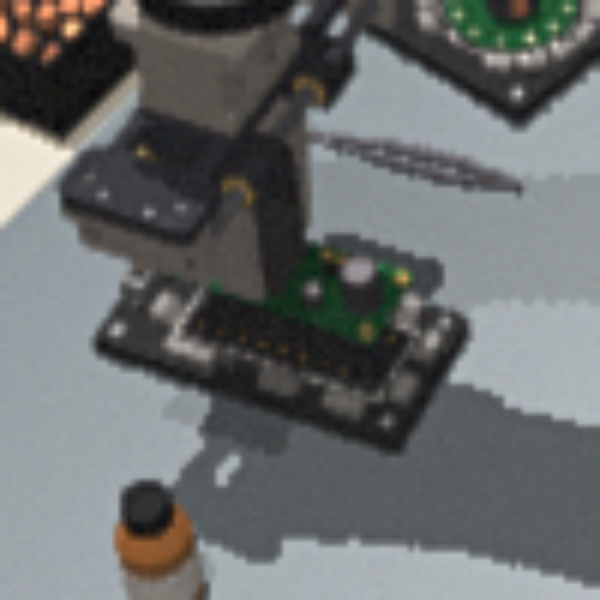

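The strip board is level over its cradle, well clear of the bottle. Lowering in stages.

```bash
python3 -m inch '[[1,0,8,0,0,0,0],[1,0,16,0,0,0,0],[1,0,22,0,0,0,0],[1,0,27,0,0,0,0],[1,0,29,0,0,0,0]]'
python3 -m inch '[[0,0,2,0,0,0,0],[0,0,4,0,0,0,0],[0,0,6,0,0,0,0],[0,0,7,0,0,0,0],[0,0,7,0,0,0,0]]'
python3 -c "
from h import *
go(CRA['strip'][0],CRA['strip'][1],.023,CRA['strip'][2])"
```

```text
t: 17.35
position: [0.6426, 0.1247, 0.0289]
tool_rot: [3.141, 0.002, 0.116]
ft_force: [-0.7, 0.9, -1.6]
opening: 0.325
t: 17.77
position: [0.6436, 0.1249, 0.0234]
tool_rot: [3.142, 0.0, 0.116]
ft_force: [-0.1, -0.2, -0.8]
opening: 0.326
t 17.77 pos [643.6 124.9  23.4] rpy [3.142 0.    0.116] F [-0.1 -0.2 -0.8] op 0.326
-> shift [ 1.3 -0.1  0.4] turn [ 0.  0. -0.]
```

```bash
python3 -m inch '[[0,0,1,0,0,0,0],[0,0,1.5,0,0,0,0],[0,0,2,0,0,0,0],[0,0,2,0,0,0,0],[0,0,2,0,0,0,0]]'
python3 -c "
from h import *
for n in ('side','top'):
  s=env.snapshot(n); f=s['frame']; u,v=proj(s,[.63,.12,.03])[0].astype(int); cv2.imwrite(f'pics/t4{n}.png',cv2.resize(f[max(0,v-50):v+50,max(0,u-50):u+50],None,fx=6,fy=6))"
```

```text
t: 18.18
position: [0.6438, 0.1249, 0.0232]
tool_rot: [3.141, -0.0, 0.116]
ft_force: [-3.5, -0.8, 7.1]
opening: 0.322
```

View pics/t4side.png

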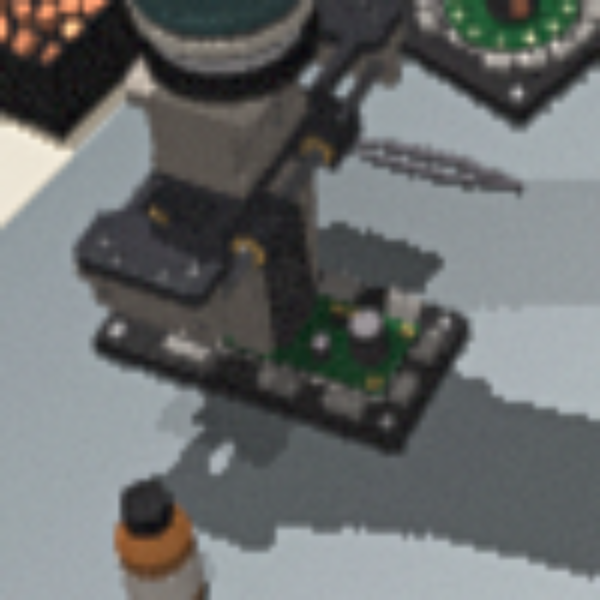

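The strip board is seated (7 N contact). Releasing, rising, and heading for the relay board.

```bash
python3 -m inch '[[0,0,0,0,0,0,52],[0,0,0,0,0,0,52],[0,0,0,0,0,0,52],[0,0,-10,0,0,0,52],[0,0,-40,0,0,0,52]]'
python3 -m inch '[[0,0,-35,0,0,0,52],[0,0,-60,0,0,0,52],[-35,0,-60,0,0,0,52],[-72,0,-60,0,0,0,52],[-110,0,-60,0,0,0,52]]'
python3 -c "
from h import *
go(*MOD['relay'][:2],.12,MOD['relay'][2])
s=env.snapshot('side'); f=s['frame']; u,v=proj(s,[.63,.12,.03])[0].astype(int); cv2.imwrite(f'pics/t5.png',cv2.resize(f[v-50:v+50,u-50:u+50],None,fx=6,fy=6))"
```

```text
t: 18.7
position: [0.6402, 0.124, 0.058]
tool_rot: [3.141, 0.009, 0.116]
ft_force: [0.4, 0.4, 0.7]
opening: 0.52
t: 19.12
position: [0.5336, 0.1121, 0.1226]
tool_rot: [-3.141, -0.002, 0.115]
ft_force: [0.0, -0.8, -0.5]
opening: 0.515
t 19.12 pos [533.6 112.1 122.6] rpy [-3.141e+00 -2.000e-03  1.150e-01] F [ 0.  -0.8 -0.5] op 0.515
-> shift [-116.7 -167.     2.4] turn [-0.    -0.002 -0.04 ]
```

View pics/t5.png

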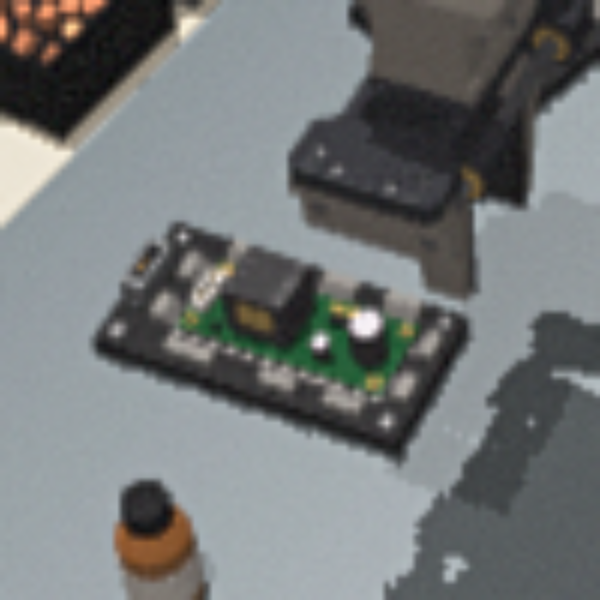

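The strip board lies flat inside its guides, with the socket beside the block. The relay board is next.

```bash
python3 -m inch '[[-22,-32,0,0,0,-0.04,55],[-44,-64,0,0,0,-0.04,55],[-66,-96,0,0,0,-0.04,55],[-88,-128,0,0,0,-0.04,55],[-110,-158,10,0,0,-0.04,55]]'
python3 -m inch '[[-6,-8,20,0,0,0,55],[-6,-8,45,0,0,0,55],[-6,-8,52,0,0,0,55],[-6,-8,52,0,0,0,55],[-6,-8,52,0,0,0,55]]'
python3 -m inch '[[0,0,0,0,0,0,55],[0,0,0,0,0,0,55],[0,0,0,0,0,0,55],[0,0,0,0,0,0,55],[0,0,0,0,0,0,55]]'
python3 -c "
from h import *
go(*MOD['relay'][:2],.010,MOD['relay'][2])
for n in ('side','top'):
  s=env.snapshot(n); f=s['frame']; u,v=proj(s,[.398,.265,.03])[0].astype(int); cv2.imwrite(f'pics/y1{n}.png',cv2.resize(f[max(0,v-50):v+50,max(0,u-50):u+50],None,fx=6,fy=6))"
```

```text
t: 19.58
position: [0.407, 0.2587, 0.1137]
tool_rot: [-3.14, -0.004, 0.156]
ft_force: [0.5, 1.6, -0.1]
opening: 0.545
t: 20.0
position: [0.4003, 0.2632, 0.06]
tool_rot: [3.141, 0.0, 0.155]
ft_force: [0.6, -0.1, 0.3]
opening: 0.548
t: 20.42
position: [0.4, 0.2634, 0.06]
tool_rot: [-3.141, -0.001, 0.155]
ft_force: [0.1, -0.2, -0.3]
opening: 0.547
t 20.42 pos [400.  263.4  60. ] rpy [-3.141e+00 -1.000e-03  1.550e-01] F [ 0.1 -0.2 -0.3] op 0.547
-> shift [-1.3 -1.4 50. ] turn [-0.    -0.001  0.   ]
```

View pics/y1side.png

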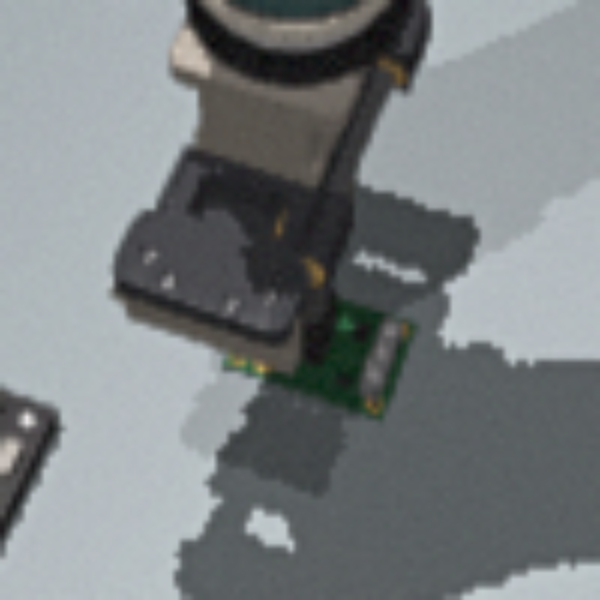

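The finger hides the relay, and the terminals at crop (380,360) are clear of it. Both views agreed on the pose, so I'll descend.

```bash
python3 -m inch '[[-1,-1,16,0,0,0,55],[-1,-1,32,0,0,0,55],[-1,-1,44,0,0,0,55],[-1,-1,48,0,0,0,55],[-1,-1,50,0,0,0,55]]'
python3 -m inch '[[0,0,0,0,0,0,55],[0,0,0,0,0,0,0],[0,0,0,0,0,0,0],[0,0,0,0,0,0,0],[0,0,0,0,0,0,0]]'
python3 -m inch '[[0,0,0,0,0,0,0],[0,0,0,0,0,0,0],[0,0,-10,0,0,0,0],[0,0,-30,0,0,0,0],[0,0,-40,0,0,0,0]]'; python3 -c "
from h import *
go(CRA['relay'][0],CRA['relay'][1],.13,CRA['relay'][2])
s=env.snapshot('side'); f=s['frame']; u,v=proj(s,[.398,.265,.03])[0].astype(int); cv2.imwrite(f'pics/y2side.png',cv2.resize(f[max(0,v-50):v+50,max(0,u-50):u+50],None,fx=6,fy=6))"
```

```text
t: 20.93
position: [0.398, 0.264, 0.0089]
tool_rot: [3.141, 0.001, 0.156]
ft_force: [-0.1, -0.0, 0.9]
opening: 0.553
t: 21.35
position: [0.3988, 0.2644, 0.01]
tool_rot: [-3.141, -0.001, 0.156]
ft_force: [0.1, 0.4, 1.3]
opening: 0.286
t: 21.77
position: [0.3988, 0.2646, 0.0512]
tool_rot: [-3.141, -0.001, 0.156]
ft_force: [1.4, 0.2, -0.7]
opening: 0.215
t 21.77 pos [398.8 264.6  51.2] rpy [-3.141e+00 -1.000e-03  1.560e-01] F [ 1.4  0.2 -0.7] op 0.215
-> shift [ 136.9 -108.   -78.6] turn [-0.    -0.001  0.001]
```

View pics/y2side.png

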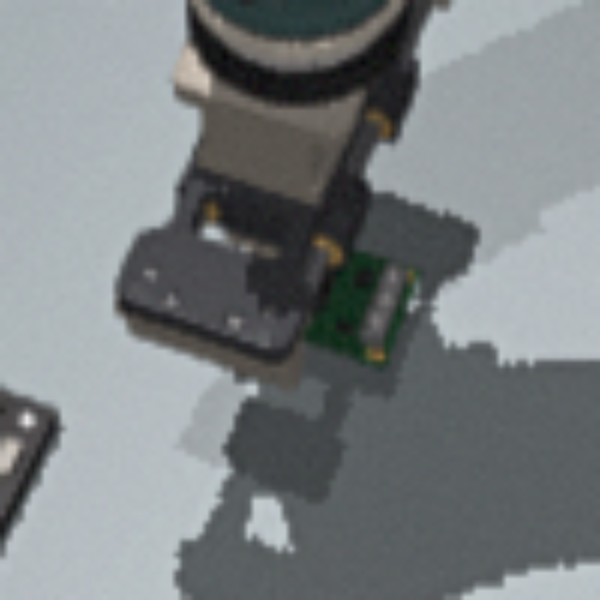

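The relay board is lifted level (opening 20 mm, matching the relay). Carrying it over.

```bash
python3 -m inch '[[0,0,-38,0,0,0,0],[10,-8,-70,0,0,0,0],[35,-28,-75,0,0,0,0],[65,-51,-75,0,0,0,0],[95,-75,-75,0,0,0,0]]'
python3 -m inch '[[30,-24,0,0,0,0,0],[42,-33,0,0,0,0,0],[42,-33,20,0,0,0,0],[42,-33,50,0,0,0,0],[42,-33,65,0,0,0,0]]'
python3 -m inch '[[0,0,0,0,0,0,0],[0,0,0,0,0,0,0],[0,0,0,0,0,0,0],[0,0,0,0,0,0,0],[0,0,0,0,0,0,0]]'
python3 -c "
from h import *
go(CRA['relay'][0],CRA['relay'][1],.024,CRA['relay'][2])
for n in ('side','top'):
  s=env.snapshot(n); f=s['frame']; u,v=proj(s,[.51,.39,.03])[0].astype(int); cv2.imwrite(f'pics/y3{n}.png',cv2.resize(f[max(0,v-50):v+50,max(0,u-50):u+50],None,fx=6,fy=6))"
```

```text
t: 22.23
position: [0.4824, 0.3536, 0.126]
tool_rot: [-3.141, -0.002, 0.155]
ft_force: [-0.4, 0.7, -1.0]
opening: 0.214
t: 22.65
position: [0.5159, 0.3911, 0.0564]
tool_rot: [3.14, 0.003, 0.156]
ft_force: [-1.1, -0.1, -2.4]
opening: 0.219
t: 23.07
position: [0.5179, 0.3928, 0.0612]
tool_rot: [-3.14, -0.002, 0.156]
ft_force: [1.4, 0.1, -0.6]
opening: 0.215
t 23.07 pos [517.9 392.8  61.2] rpy [-3.14e+00 -2.00e-03  1.56e-01] F [ 1.4  0.1 -0.6] op 0.215
-> shift [-0.8  0.3 37.2] turn [-0.001 -0.002  0.001]
```

View pics/y3side.png

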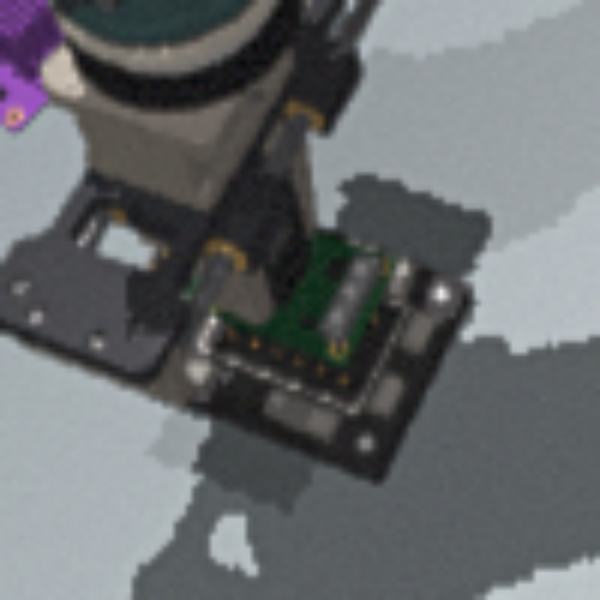

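The relay board is level above its cradle. Lowering.

```bash
python3 -m inch '[[0,0,8,0,0,0,0],[0,0,16,0,0,0,0],[0,0,22,0,0,0,0],[0,0,26,0,0,0,0],[0,0,28,0,0,0,0]]'
python3 -m inch '[[0,0,2,0,0,0,0],[0,0,4,0,0,0,0],[0,0,6,0,0,0,0],[0,0,7,0,0,0,0],[0,0,7,0,0,0,0]]'
python3 -m inch '[[0,0,1,0,0,0,0],[0,0,2,0,0,0,0],[0,0,2.5,0,0,0,0],[0,0,2.5,0,0,0,0],[0,0,2.5,0,0,0,0]]'
python3 -c "
from h import *
go(CRA['relay'][0],CRA['relay'][1],.024,CRA['relay'][2])
for n in ('side','top'):
  s=env.snapshot(n); f=s['frame']; u,v=proj(s,[.51,.39,.03])[0].astype(int); cv2.imwrite(f'pics/y4{n}.png',cv2.resize(f[max(0,v-50):v+50,max(0,u-50):u+50],None,fx=6,fy=6))"
```

```text
t: 23.58
position: [0.5164, 0.3917, 0.0301]
tool_rot: [3.141, 0.002, 0.156]
ft_force: [0.1, 0.1, -1.0]
opening: 0.214
t: 24.0
position: [0.517, 0.3921, 0.0244]
tool_rot: [3.141, 0.0, 0.156]
ft_force: [0.1, 0.3, -0.8]
opening: 0.214
t: 24.42
position: [0.5173, 0.3923, 0.024]
tool_rot: [3.141, -0.001, 0.156]
ft_force: [-3.1, -2.1, 10.4]
opening: 0.22
t 24.42 pos [517.3 392.3  24. ] rpy [ 3.141e+00 -1.000e-03  1.560e-01] F [-3.1 -2.1 10.4] op 0.22
-> shift [-0.1 -0.1  0. ] turn [ 0.    -0.001  0.001]
```

View pics/y4side.png

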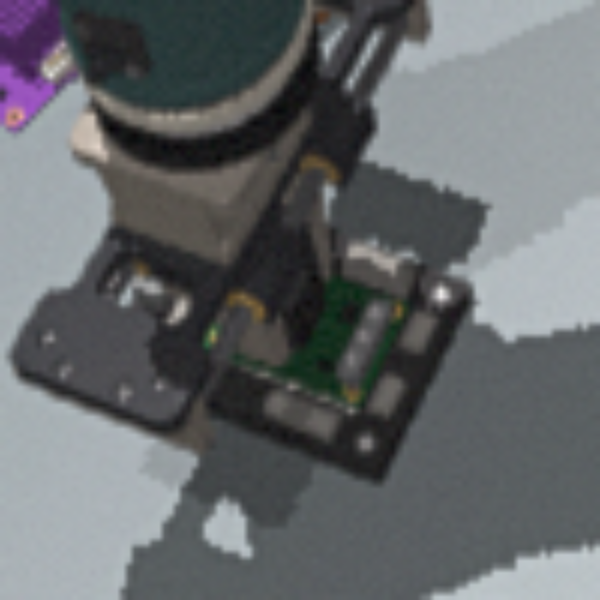

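The relay board is seated (10 N contact, tip at the predicted 24 mm). Releasing, rising and moving back out of the way.

```bash
python3 -m inch '[[0,0,0,0,0,0,45],[0,0,0,0,0,0,45],[0,0,0,0,0,0,45],[0,0,-10,0,0,0,45],[0,0,-40,0,0,0,45]]'
python3 -m inch '[[0,0,-35,0,0,0,45],[0,0,-70,0,0,0,45],[-30,15,-80,0,0,0,45],[-60,40,-80,0,0,0,45],[-90,70,-80,0,0,0,45]]'
python3 -m inch '[[-5,35,0,0,0,0,45],[-10,70,0,0,0,0,45],[-10,90,0,0,0,0,45],[-10,100,0,0,0,0,45],[-10,100,0,0,0,0,45]]'
python3 - <<'E'
from h import *
for n in ('side','top'):
  s=env.snapshot(n); cv2.imwrite(f'pics/z{n}.png',s['frame']); np.savez(f'pics/z{n}.npz',**s)
  f=s['frame'].astype(int)
  m=((f[...,1]-np.maximum(f[...,0],f[...,2]))>12).astype(np.uint8)*255
  m=cv2.morphologyEx(m,cv2.MORPH_CLOSE,np.ones((5,5)))
  for c in cv2.findContours(m,0,cv2.CHAIN_APPROX_NONE)[0]:
    w=ray(s,c[:,0],.0164)*1000
    if 50<cv2.contourArea(c)<1500 and 450<w[:,0].mean()<720:
      r=cv2.minAreaRect(w.astype(np.float32)); print(n,np.round(r[0],1),np.round(r[1],1),round(r[2],1))
t=cv2.imread('pics/ztop.png');cv2.imwrite('pics/zt.png',cv2.resize(t[110:310,70:430],None,fx=2.2,fy=2.2,interpolation=cv2.INTER_CUBIC))
t=cv2.imread('pics/zside.png');cv2.imwrite('pics/zs.png',cv2.resize(t[100:384,120:420],None,fx=2,fy=2,interpolation=cv2.INTER_CUBIC))
E
```

```text
t: 24.93
position: [0.5145, 0.3899, 0.0584]
tool_rot: [3.137, 0.008, 0.156]
ft_force: [0.2, -0.8, 0.4]
opening: 0.447
t: 25.35
position: [0.4386, 0.3108, 0.1437]
tool_rot: [-3.139, -0.003, 0.158]
ft_force: [0.6, 0.3, 1.1]
opening: 0.447
t: 25.77
position: [0.446, 0.2073, 0.1426]
tool_rot: [3.141, -0.001, 0.152]
ft_force: [0.8, 0.7, -0.1]
opening: 0.452
side [510.  390.9] [68.5 44.5] 8.7
side [640.4 124. ] [94.8 44.4] 7.2
side [ 516.4 -380.1] [69.5 71.5] 14.3
top [506.2 390. ] [66.5 46. ] 9.2
top [ 514.6 -382.4] [72.1 71.3] 14.1
top [628.8 121.3] [105.4  43.7] 6.3
top [ 655.7 -120. ] [67.5 71.2] 89.6
```

View pics/zt.png

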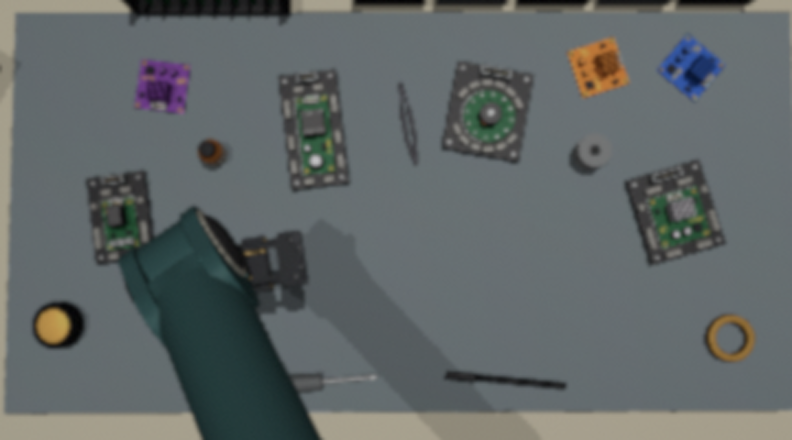

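View pics/zs.png

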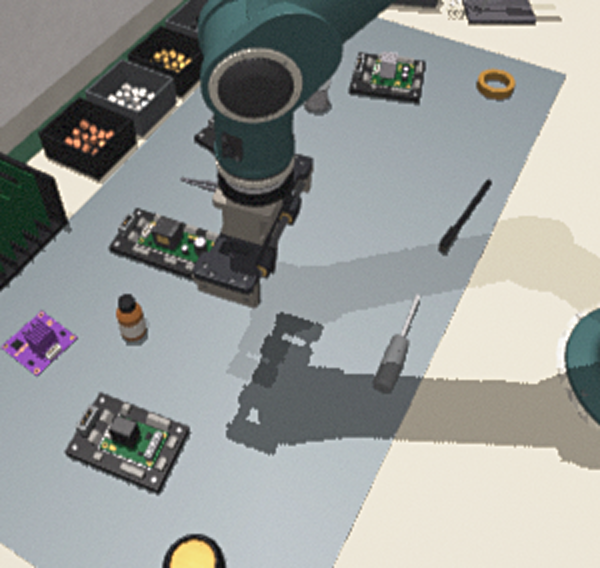

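All four boards lie inside their outlines. Their measured centres are within about 3 mm of the cradle outlines, and the yaws match. Bottle and spool are still upright in place. Handing in.

```bash
python3 -c "
from bench import env
print(env.sign_off())"
```

```text
the job is handed in; nothing more can be done
None
```

I loaded the round, square, strip and relay modules, in that order, each into its own cradle. I set each one down until the wrist felt light contact (4 to 10 N), then released it. The job was handed in at about 26 s of the 109 s limit.

- **Position:** in the last top view the board centres are within about 3 mm of the cradle outlines. Yaws match to about 1 degree; the round board may lie at any turn.
- **Seating:** all four boards look flat, the three sockets lie at the grey-block ends, and the tip heights at contact matched a 14 mm seat.
- **Bystanders:** the bottle and spool look upright where they stood. I judged this from the pictures and did not measure it. I left the purple, orange and blue look-alikes alone.
- **Disagreements:** the side view gave centres 2 to 4 mm off the top view for the relay and square boards. That is about what calibration error and edge blur would cause. In that view the arm hid the round board and part of the strip board, so its strip figure (about 12 mm off) is not usable. The round board was clear in an earlier side picture taken after its release.

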